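# Clamp a weld test coupon with the fine knob

### The arm

A 7-joint arm with a two-finger parallel gripper is mounted at the origin on the work surface. World frame = base frame: x ahead of the robot, y to its left, z up, the work surface at z = 0. Lengths are in m, angles in rad, forces in N, time in s.
With the tool pointing down it reaches from about 0.4 to 0.85 m from the base axis. Payload 4.5 kg.
Tool frame: the origin (TCP) lies midway between the tips of the shut fingers; the grasp point (between the pads) lies 19 mm behind it; z points along the fingers, y is the line along which they close (so a half turn about z gives the same grasp; the last joint's range is limited). The gripper opens to 88 mm and grips with 3 to 60 N. Pads are 18 mm wide; open, the fingers measure 123 mm over their backs; the gripper's body (75 mm by 187 mm) begins 45 mm behind the grasp point.
Start: joints at [1.336, 0.689, -0.195, 1.565, 0.157, 0.902, -0.215], TCP at [0.166, -0.603, 0.239] pointing down, gripper open.
Joint ranges: [-3.01, 3.01], [-0.46, 2.08], [-1.47, 1.51], [0.13, 2.56], [-1, 4.14], [0.04, 2.09], [-2.66, 2.66]. Speed limits (rad/s): [2.57, 2.57, 3.14, 3.14, 3.14, 3.14, 3.14].

### API

Orientations are given as a 3x3 rotation matrix whose columns are the frame's x, y, z axes.
In Python, from cell import manip, optics gives the robot as it stands.
- The arm moves only by the tool move_arm, never from a script. Its arguments are lists of equal length, an entry for each row: "jaw": the finger opening in mm, from 0 to 88.1; "xyz": the shift along the tool's x, y, z in mm, a list of three; "twist": the turn about the tool's z in rad. A call has exactly 10 rows; each row is the pose to reach, as a shift and turn from the pose commanded when the call began, along the tool's axes at that moment; what a row does not reach only later rows make up. A row lasts 1/12 s, in which the tool goes at most 41.7 mm and 7.16 degrees, less where a joint would pass 70% of its speed; a pose out of reach is approached as far as the arm can. A call with a gripper value outside its range is refused whole. The fingers move at their own pace and stop on an object; the grip force is fixed at half the most. Time passes only in rows, so rows that repeat a pose let the fingers close, or fill a call up. It gives the time, the measured TCP pose, the force, the opening and the grip force at its end, in the units of the state.
- manip.get_obs(): the state, without advancing time (a new reading comes with each control period).
- optics.capture(name): name is "scene" or "top" or "wrist"; returns (picture, depth): 400x640x3 uint8, red, green, blue; 400x640 float32, m along the optical axis (not along the pixel's ray), 0 where there is no reading.
- optics.camera_params(name): a dict with "fx", "fy", "cx", "cy" (pixels), "rvec" (rotation vector, rad) and "tvec" (3), from world to camera coordinates, as OpenCV has them. Camera axes: x right, y down, z forward; pixel columns grow to the right and rows downward; lengths in m; the calibration is good to about 2 mm. A picture is of the moment at which its call begins: read the wrist's pose just before it. camera_params takes no time and is no camera call; for the wrist camera it gives the pose at the moment of the call.
- manip.close_job(): hands the job in; it is judged then, once.
The state is a dict: "time_s": time; "joint_positions": joint angles; "qvel": joint speeds; "joint_torque": joint torques, N m; "tcp_pos": TCP position; "eef_rot": TCP orientation; "contact_force": force on the tool from outside, world axes, zero at the start; "ft_torque": the same for the moment, N m; "width": finger opening in m; "grasp_force": force on a finger pad.
Only numpy, scipy, OpenCV 4.12 (cv2) and the standard library are available. Lean on these libraries where they do the work, as an engineer would, in place of code of your own. Each camera call takes 0.05 s, during which the arm holds its last target. There are 200 camera calls.

### The job

Gently push the steel test coupon along its channel until its far end is fully home against the back stop, then clamp it: turn only the inner knob clockwise until you feel the foot touch the coupon, then about 20 degrees more and no further, so that it is snug but not crushed. Do not disturb the outer knob around it or anything else on the bench; let go and stand clear when done.

Things in the scene. Friction and masses are not known exactly. Their poses are not given: they have to be found in the camera images.
- press: Green C-shaped bench clamp, fixed. Origin at bench height on the upright axis shared by spindle and both knobs. x is level, from the open front (where the coupon goes in) to the column; y level across, z up. Base 90 mm wide, 20 mm high, x = -115 to +95 mm; column x = +55 to +95 mm; head over the axis 64 mm across, top 119 mm above the bench.
- coupon: Bare steel bar 180 x 40 x 10 mm, 0.4 to 0.65 kg, loose, flat in a channel with rails 6 mm high (2 mm play each side). Origin at its centre; x along it towards the column, z up. Starts 20 to 45 mm short of home; 3 to 12 N slides it. The channel ends 115 mm in front of the knob axis; the coupon's near end always overhangs it by 20 mm or more, about 40 mm above the bench.
- coupon_near (a point): Centre of the coupon's near end face (the end outside the clamp, 90 mm from the coupon's centre), where it can be pushed. Axes as the coupon's.
- coupon_far (a point): Centre of the coupon's far end face (inside the clamp). Axes as the coupon's.
- stop_face (a point): Upright face of the rigid steel back stop at the closed end of the channel, 45 mm behind the knob axis, at half the coupon's thickness. x points along the channel into the stop. The coupon is home when coupon_far lies against it (same x).
- spindle: Steel spindle under the clamp's head, 20 mm across; origin on the knob axis at the lower end of its thick part, z up. Goes down 4 mm per radian of inner knob. Below it a screw-in tip carries a sprung round foot 26 mm across; the tip's length is set anew each time and not given: the foot's gap to the coupon is 1.5 to 5.5 mm. After touch the clamping force grows by about 90 N per radian.
- inner_grip (a point): Inner knob: black bar 44 mm long (its x), 16 thick (its y), 142 to 170 mm above the bench; this point is on the knob axis at 160 mm, z up, x turns with the knob. Clockwise from above lowers the foot, 2.6 rad in all from the start; it stays where left; counter-clockwise loosens. Friction 0.24 N m either way; the foot's reaction adds 0.37 N m per radian after touch, against clockwise.
- ring_mark (a point): White mark near the rim of the outer knob, 32 mm from the axis, 133 mm above the bench. The outer knob is a black knurled disc, 70 mm across, 13 mm high, same axis, its top 9 mm below the inner bar; it starts at any angle within 0.6 rad, turns at a light touch (0.03 N m) and must stay where it is.
- offcut: Bystander: flat steel offcut 90 x 40 x 8 mm beside the clamp; origin at the centre of its underside.
- pliers: Bystander: pliers with rubber grips, about 155 mm long, 16 mm high, beside the clamp; origin at its pivot.
- hammer: Bystander: hammer lying on the bench, left side.
- brush: Bystander: brush lying on the bench, right side.
- spray: Bystander: upright grey can, 64 mm across, 200 mm high; origin at the centre of its foot.
- magnet: Bystander: red triangular magnetic square, 90 mm legs, 16 mm high.
- tipcup: Bystander: open steel cup, 70 mm across, 70 mm high; origin at the centre of its foot.

How it is judged:
By the outcome, as a careful person would: the job done as asked, in the order asked, and still so for the second after the job is handed in, with the robot touching nothing.
It also fails if it takes over 67 s, if anything falls off the work surface, if the arm or the gripper's body presses on something with over 40 N, if the wrist force passes 120 N, or if a joint passes its speed limit or range.

## Working session

There is one attempt and no reset: what is moved stays moved. The work goes in short steps, Python scripts to look and compute and a tool call to move; the robot and the scene stay as the last step left them, time stands still between calls to the robot, and variables do not carry over. Pictures are saved under pics/ and viewed, at most 10 in all, crops included, and the job is handed in when it is done.

Besides the shell and the picture viewer there is one more tool, called after ">>>" as name(argument=value, ...) on one line, values as JSON. move_arm: Moves the arm, as the interface text tells. Its arguments: {"type":"object","properties":{"jaw":{"type":"array","items":{"type":"number"}},"xyz":{"type":"array","items":{"type":"array","items":{"type":"number"}}},"twist":{"type":"array","items":{"type":"number"}}},"required":["jaw","xyz","twist"]}

```bash
ls; mkdir -p pics; python3 - <<'E'
from cell import manip, optics
import cv2, numpy as np
o=manip.get_obs()
for k in o: print(k,np.round(o[k],4).tolist())
for n in ("scene","top"):
    p,d=optics.capture(n); cv2.imwrite(f"pics/{n}.png",p[:,:,::-1]); np.save(f"{n}_d.npy",d); 
    c=optics.camera_params(n); print(n,{k:np.round(v,4).tolist() for k,v in c.items()})
E
```

```text
pics
time_s 0.0
joint_positions [1.3358, 0.69, -0.1945, 1.5663, 0.1573, 0.9025, -0.2151]
qvel [-0.0008, -0.0014, -0.0011, -0.0, 0.0009, -0.0002, 0.0027]
joint_torque [-0.0001, -52.7565, -1.2669, -15.343, -0.0526, 0.0065, 0.0002]
tcp_pos [0.1658, -0.602, 0.2379]
eef_rot [[0.9641, 0.2656, -0.0006], [0.2656, -0.9641, 0.0018], [-0.0001, -0.0019, -1.0]]
contact_force [0.0428, 0.5754, -0.5286]
ft_torque [-0.0221, -0.0669, 0.0778]
grasp_force 0.0
width 0.0883
scene {'fx': 435.3184, 'fy': 435.3184, 'cx': 319.6796, 'cy': 197.3445, 'rvec': [0.7466, 2.6187, -1.0867], 'tvec': [0.4895, -0.1484, 1.4138]}
top {'fx': 400.8376, 'fy': 400.8376, 'cx': 322.4233, 'cy': 202.1241, 'rvec': [2.179, -2.2421, 0.0492], 'tvec': [-0.0047, 0.5892, 1.1605]}
```

View pics/scene.png

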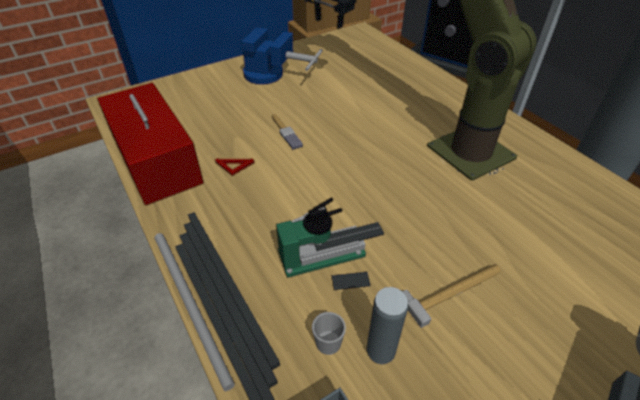

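View pics/top.png

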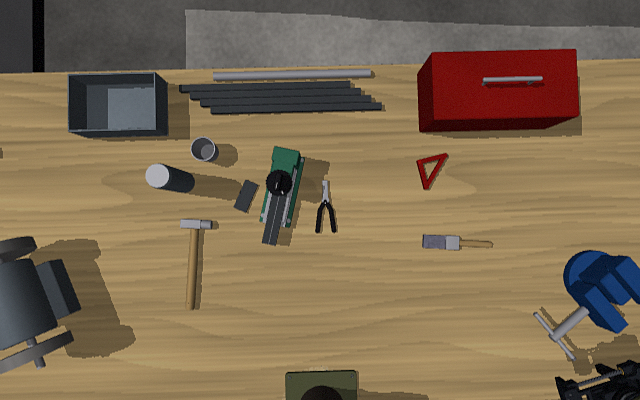

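The top view shows the press with its knobs at about (278,183) and the coupon's near end at about (270,243). The offcut is at (247,196), the pliers at (326,205) and the can at (165,178). I'll enlarge the press area.

```bash
cat > h.py <<'E'
from cell import manip, optics
import cv2, numpy as np
def cam(n):
    c=optics.camera_params(n); K=np.array([[c['fx'],0,c['cx']],[0,c['fy'],c['cy']],[0,0,1]])
    return K,cv2.Rodrigues(np.array(c['rvec'],float))[0],np.array(c['tvec'],float)
def at_z(C,u,v,z):
    K,R,t=C; r=R.T@np.linalg.solve(K,[u,v,1]); o=-R.T@t
    return o+r*(z-o[2])/r[2]
def at_d(C,u,v,d):
    K,R,t=C; return R.T@(np.linalg.solve(K,[u,v,1])*d-t)
def proj(C,P):
    K,R,t=C; q=(K@(R@np.asarray(P).T+t[:,None])); return (q[:2]/q[2]).T
E
python3 - <<'E'
from h import *
p=cv2.imread('pics/top.png'); d=np.load('top_d.npy')
cv2.imwrite('pics/topc.png',cv2.resize(p[140:255,230:345],None,fx=5.2,fy=5.2,interpolation=cv2.INTER_CUBIC))
C=cam('top'); 
v,u=np.mgrid[140:255,225:345]
P=at_d
K,R,t=C
x=np.stack([(u-K[0,2])/K[0,0]*d[140:255,225:345],(v-K[1,2])/K[1,1]*d[140:255,225:345],d[140:255,225:345]],-1)
W=(x.reshape(-1,3)-t)@R
for lo,hi in((.155,.18),(.11,.122),(.125,.14),(.03,.045),(.036,.05)):
    m=(W[:,2]>lo)&(W[:,2]<hi); q=W[m]; print(lo,m.sum(),q.mean(0).round(4),q.min(0).round(3),q.max(0).round(3))
m=(W[:,2]>.035)&(W[:,2]<.055);q=W[m][:,:2]; print(cv2.minAreaRect(q.astype(np.float32)))
print(at_z(C,270,243,.045), at_z(C,278,183,.16))
E
```

```text
0.155 118 [0.6387 0.0929 0.1678] [0.617 0.081 0.155] [0.661 0.104 0.173]
0.11 559 [0.7006 0.0776 0.1181] [0.605 0.038 0.112] [0.739 0.111 0.122]
0.125 404 [0.6379 0.0922 0.1316] [0.604 0.058 0.125] [0.673 0.127 0.139]
0.03 316 [0.5854 0.0956 0.0402] [0.477 0.039 0.03 ] [0.715 0.152 0.045]
0.036 786 [0.5612 0.1084 0.0453] [0.471 0.039 0.036] [0.715 0.152 0.05 ]
((0.5981723666191101, 0.10303269326686859), (0.06670358777046204, 0.2581123113632202), 75.32972717285156)
[0.47665124 0.12987934 0.045     ] [0.6358025  0.09194992 0.16      ]
```

View pics/topc.png

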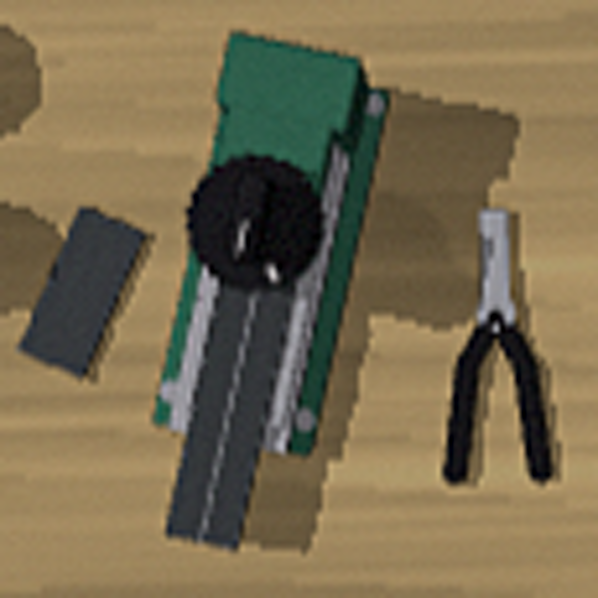

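The crop shows the coupon's near end edge from (165,535) to (240,548) and its centreline from (250,300) to (203,540). The inner bar points roughly up the image, and the ring mark is at (272,272). Next I'll work out the axis direction and the first move.

```bash
cat >> h.py <<'E'
def rel(target,ang=None):
    """shift (mm) in tool axes to world target from measured pose; ang: yaw (deg) wanted of tool x"""
    o=manip.get_obs(); R=np.array(o['eef_rot']); 
    yaw=np.degrees(np.arctan2(R[1,0],R[0,0]))
    s=(R.T@(np.array(target)-o['tcp_pos'])*1000).round(1)
    return s, round(yaw,2), None if ang is None else round(np.radians(yaw-ang),3)
def st():
    o=manip.get_obs(); R=np.array(o['eef_rot'])
    print('t',round(o['time_s'],2),'p',np.round(np.array(o['tcp_pos'])*1000,1),'yaw',round(np.degrees(np.arctan2(R[1,0],R[0,0])),2),
     'F',np.round(o['contact_force'],1),'M',np.round(o['ft_torque'],3),'q7',round(o['joint_positions'][6],3),'j7',round(o['joint_torque'][6],3),'w',round(o['width']*1000,1),'g',round(float(o['grasp_force']),1))
E
python3 - <<'E'
from h import *
C=cam('top'); f=lambda u,v,z:at_z(C,230+(u-2.1)/5.2,140+(v-2.1)/5.2,z)
a=f(250,300,.045);b=f(203,540,.045);print(a,b,np.degrees(np.arctan2(*(a-b)[1::-1])))
c=f(165,535,.045);e=f(240,548,.045);print(c,e,np.degrees(np.arctan2(*(e-c)[1::-1]))+90,np.linalg.norm(e-c))
g=f(234,33,.119);h=f(362,60,.119);print('head',g,h,np.degrees(np.arctan2(*(h-g)[1::-1]))+90)
print('mark',f(272,272,.133),'base', f(155,425,.02),f(310,455,.02))
print(rel([.3,-.45,.3],-13.3)); print(rel([.43,.141,.27],-13.3)); print(rel([.43,-.2,.3],-13.3)); st()
E
```

```text
[0.60492315 0.10506481 0.045     ] [0.47552217 0.13374948 0.045     ] -12.498802732185698
[0.47882887 0.15423137 0.045     ] [0.47061023 0.11384365 0.045     ] -11.502257347968424 0.041215456823181895
head [0.73804227 0.10248563 0.119     ] [0.72244048 0.03756142 0.119     ] -13.51240335596033
mark [0.61448265 0.0849819  0.133     ] base [0.53822843 0.16187916 0.02      ] [0.51912658 0.076457   0.02      ]
(array([ 169.8, -111. ,  -61.8]), np.float64(15.4), np.float64(0.501))
(array([ 452.1, -646.2,  -31. ]), np.float64(15.4), np.float64(0.501))
(array([ 361.5, -317.5,  -61.5]), np.float64(15.4), np.float64(0.501))
t 0.1 p [ 165.8 -602.   238. ] yaw 15.4 F [-0.2 -0.1 -0.4] M [0.004 0.036 0.055] q7 -0.215 j7 0.0 w 88.1 g 0.0
```

>>> move_arm(jaw=[0, 0, 0, 0, 0, 0, 0, 0, 0, 0], xyz=[[5, -5, -20], [20, -18, -40], [50, -44, -60], [80, -70, -60], [110, -96, -60], [140, -122, -60], [170, -148, -60], [200, -175, -60], [230, -202, -60], [260, -229, -60]], twist=[0, 0.05, 0.1, 0.15, 0.2, 0.25, 0.3, 0.35, 0.4, 0.5])

```text
time_s: 0.93
tcp_pos: [0.3563, -0.3109, 0.2986]
eef_rot: [[0.973, -0.232, -0.0], [-0.232, -0.973, 0.0], [-0.0, -0.0, -1.0]]
contact_force: [1.5, 0.1, -0.1]
width: 0.0235
grasp_force: 0.0
```

```bash
python3 -c "
from h import *
st();print(rel([.42,.143,.27],-12.8))"
```

```text
t 0.93 p [ 356.3 -310.9  298.6] yaw -13.42 F [ 1.5  0.1 -0.1] M [ 0.049 -0.051 -0.029] q7 -1.234 j7 2.541 w 23.5 g 0.0
(array([ -43.3, -456.3,   28.7]), np.float64(-13.42), np.float64(-0.011))
```

>>> move_arm(jaw=[0, 0, 0, 0, 0, 0, 0, 0, 0, 0], xyz=[[10, -30, 0], [20, -65, 0], [25, -100, 0], [25, -138, 0], [20, -176, 0], [15, -214, 0], [5, -252, 5], [-5, -290, 10], [-15, -328, 15], [-25, -366, 20]], twist=[0, 0, 0, 0, 0, 0, 0, 0, 0, 0])

```text
time_s: 1.77
tcp_pos: [0.4148, 0.051, 0.2785]
eef_rot: [[0.973, -0.229, -0.0], [-0.229, -0.973, -0.0], [-0.0, 0.0, -1.0]]
contact_force: [0.9, -0.2, -0.2]
width: 0.0006
grasp_force: 0.0
```

```bash
python3 -c "
from h import *
st();print(rel([.43,.143,.27],-12.8))"
```

```text
t 1.77 p [414.8  51.  278.5] yaw -13.26 F [ 0.9 -0.2 -0.2] M [ 0.01  -0.067 -0.009] q7 -2.118 j7 1.224 w 0.6 g 0.0
(array([ -6.3, -93.1,   8.4]), np.float64(-13.26), np.float64(-0.008))
```

>>> move_arm(jaw=[0, 0, 0, 0, 0, 0, 0, 0, 0, 0], xyz=[[-2, -30, 3], [-4, -60, 6], [-6, -85, 8], [-6, -93, 8], [-6, -93, 8], [-6, -93, 8], [-6, -93, 8], [-6, -93, 8], [-6, -93, 8], [-6, -93, 8]], twist=[0, -0.008, -0.008, -0.008, -0.008, -0.008, -0.008, -0.008, -0.008, -0.008])

```text
time_s: 2.6
tcp_pos: [0.4309, 0.1401, 0.2708]
eef_rot: [[0.975, -0.223, 0.0], [-0.223, -0.975, -0.0], [0.0, 0.0, -1.0]]
contact_force: [0.5, -0.9, -0.3]
width: 0.0006
grasp_force: 0.0
```

```bash
python3 -c "
from h import *
st();C=cam('wrist');p,d=optics.capture('wrist');np.save('w1_d.npy',d);np.savez('w1.npz',K=C[0],R=C[1],t=C[2])
cv2.imwrite('pics/w1.png',p[:,:,::-1]);print(-C[1].T@C[2],C[1])"
```

```text
t 2.6 p [430.9 140.1 270.8] yaw -12.89 F [ 0.5 -0.9 -0.3] M [ 0.071 -0.002 -0.032] q7 -2.302 j7 0.002 w 0.6 g 0.0
[0.50083576 0.12464157 0.41570216] [[-0.22315907 -0.97478138  0.0011369 ]
 [-0.93755532  0.21495576  0.27346672]
 [-0.26681465  0.05996067 -0.96188079]]
```

View pics/w1.png

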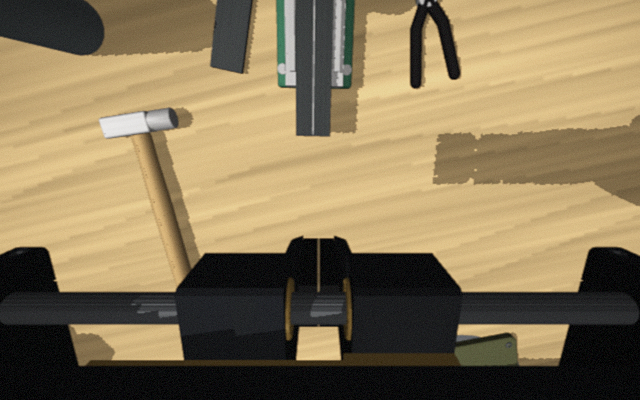

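The wrist view shows the coupon's near end from (296,136) to (330,136). Its edges run up to about (302,0) and (332,0). The channel ends at about row 85.

```bash
python3 - <<'E'
from h import *
z=np.load('w1.npz');C=(z['K'],z['R'],z['t']);d=np.load('w1_d.npy')
p=cv2.imread('pics/w1.png'); cv2.imwrite('pics/w1c.png',cv2.resize(p[0:145,250:375],None,fx=4,fy=4,interpolation=cv2.INTER_CUBIC))
u,v=np.meshgrid(np.arange(250,375),np.arange(0,145)); dd=d[0:145,250:375]
X=np.stack([(u-C[0][0,2])/C[0][0,0]*dd,(v-C[0][1,2])/C[0][1,1]*dd,dd],-1).reshape(-1,3); W=(X-C[2])@C[1]
a=np.radians(-12.9); e=np.array([np.cos(a),np.sin(a)]); n=np.array([-e[1],e[0]])
s=W[:,:2]@e; l=W[:,:2]@n
m=(W[:,2]>.038)&(W[:,2]<.055); print('z',np.median(W[m,2])); 
smin=np.percentile(s[m],.5); print('near s',smin,s[m].min())
c=[]
for s0 in np.arange(smin+.003,smin+.1,.006):
    k=m&(abs(s-s0)<.003); c.append((s0,l[k].min(),l[k].max()))
c=np.array(c); print(c.round(4)); 
E
```

```text
z 0.0490371049472529
near s 0.4358862325233813 0.4346282180590886
[[0.4389 0.219  0.2588]
 [0.4449 0.219  0.2585]
 [0.4509 0.2191 0.2584]
 [0.4569 0.2192 0.2583]
 [0.4629 0.2193 0.2582]
 [0.4689 0.2193 0.2581]
 [0.4749 0.2194 0.258 ]
 [0.4809 0.2184 0.258 ]
 [0.4869 0.2184 0.2577]
 [0.4929 0.2043 0.2698]
 [0.4989 0.2044 0.2697]
 [0.5049 0.2045 0.2696]
 [0.5109 0.2046 0.2694]
 [0.5169 0.2048 0.2691]
 [0.5229 0.2048 0.2689]
 [0.5289 0.2039 0.2688]
 [0.5349 0.204  0.2697]]
```

View pics/w1c.png

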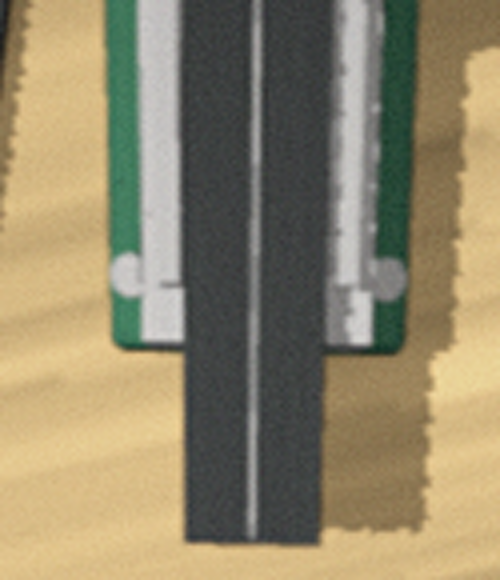

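The coupon's top is at z≈49 mm and it has about 34 mm to travel. I'll go down in front of its near end.

>>> move_arm(jaw=[0, 0, 0, 0, 0, 0, 0, 0, 0, 0], xyz=[[5, -2, 15], [10, -5, 45], [14, -6, 80], [14, -6, 115], [14, -6, 150], [14, -6, 180], [14, -6, 205], [14, -6, 225], [14, -6, 236], [14, -6, 236]], twist=[0, 0, 0, 0, 0, 0, 0, 0, 0, 0])

```text
time_s: 3.48
tcp_pos: [0.4449, 0.1434, 0.0326]
eef_rot: [[0.975, -0.221, -0.003], [-0.221, -0.975, -0.002], [-0.003, 0.002, -1.0]]
contact_force: [0.3, -0.5, 1.0]
width: 0.0002
grasp_force: 0.0
```

```bash
cat >> h.py <<'E'
def sl():
    p=np.array(manip.get_obs()['tcp_pos']); a=np.radians(-12.9)
    print('s,l',round(1000*(p[0]*np.cos(a)+p[1]*np.sin(a)),1),round(1000*(-p[0]*np.sin(a)+p[1]*np.cos(a)),1))
E
python3 -c "
from h import *
st();sl()"
```

```text
t 3.48 p [444.9 143.4  32.6] yaw -12.78 F [ 0.3 -0.5  1. ] M [0.062 0.023 0.021] q7 -2.373 j7 -0.024 w 0.2 g 0.0
s,l 401.6 239.1
```

>>> move_arm(jaw=[0, 0, 0, 0, 0, 0, 0, 0, 0, 0], xyz=[[6, 0, 0], [12, 0, 0], [18, 0, 0], [22, 0, 0], [26, 0, 0], [30, 0, 0], [34, 0, 0], [38, 0, 0], [42, 0, 0], [45, 0, 0]], twist=[0, 0, 0, 0, 0, 0, 0, 0, 0, 0])

```text
time_s: 4.32
tcp_pos: [0.4861, 0.1337, 0.0353]
eef_rot: [[0.975, -0.22, -0.007], [-0.22, -0.975, -0.001], [-0.006, 0.003, -1.0]]
contact_force: [-7.3, 0.8, 4.8]
width: 0.0007
grasp_force: 3.7
```

```bash
python3 -c "
from h import *
st();sl()"
```

```text
t 4.32 p [486.1 133.7  35.3] yaw -12.73 F [-7.3  0.8  4.8] M [ 0.239  1.535 -0.102] q7 -2.336 j7 0.049 w 0.7 g 3.7
s,l 444.0 238.9
```

>>> move_arm(jaw=[0, 0, 0, 0, 0, 0, 0, 0, 0, 0], xyz=[[1.2, 0, 0], [2.4, 0, 0], [3.6, 0, 0], [4.8, 0, 0], [6, 0, 0], [7.2, 0, 0], [8.4, 0, 0], [9.6, 0, 0], [10.8, 0, 0], [12, 0, 0]], twist=[0, 0, 0, 0, 0, 0, 0, 0, 0, 0])

```text
time_s: 5.15
tcp_pos: [0.4974, 0.1311, 0.0353]
eef_rot: [[0.975, -0.22, -0.007], [-0.22, -0.975, -0.001], [-0.007, 0.003, -1.0]]
contact_force: [-8.9, 2.3, 6.3]
width: 0.0005
grasp_force: 4.3
```

```bash
python3 -c "
from h import *
st();sl()"
```

```text
t 5.15 p [497.4 131.1  35.3] yaw -12.73 F [-8.9  2.3  6.3] M [ 0.354  1.698 -0.084] q7 -2.326 j7 0.071 w 0.5 g 4.3
s,l 455.6 238.9
```

Still sliding at about 9 N. I'll go on in small steps.

>>> move_arm(jaw=[0, 0, 0, 0, 0, 0, 0, 0, 0, 0], xyz=[[0.4, 0, 0], [0.8, 0, 0], [1.2, 0, 0], [1.6, 0, 0], [2, 0, 0], [2.4, 0, 0], [2.8, 0, 0], [3.2, 0, 0], [3.6, 0, 0], [4, 0, 0]], twist=[0, 0, 0, 0, 0, 0, 0, 0, 0, 0])

```text
time_s: 5.98
tcp_pos: [0.5007, 0.1303, 0.0353]
eef_rot: [[0.975, -0.22, -0.008], [-0.22, -0.975, -0.001], [-0.008, 0.003, -1.0]]
contact_force: [-9.8, 2.3, 8.0]
width: 0.0007
grasp_force: 5.2
```

```bash
python3 -c "
from h import *
st();sl()"
```

```text
t 5.98 p [500.7 130.3  35.3] yaw -12.72 F [-9.8  2.3  8. ] M [ 0.416  2.064 -0.073] q7 -2.322 j7 0.086 w 0.7 g 5.2
s,l 459.0 238.8
```

>>> move_arm(jaw=[0, 0, 0, 0, 0, 0, 0, 0, 0, 0], xyz=[[0.3, 0, 0], [0.6, 0, 0], [0.9, 0, 0], [1.2, 0, 0], [1.5, 0, 0], [1.8, 0, 0], [2.1, 0, 0], [2.4, 0, 0], [2.7, 0, 0], [3, 0, 0]], twist=[0, 0, 0, 0, 0, 0, 0, 0, 0, 0])

```text
time_s: 6.82
tcp_pos: [0.5007, 0.1303, 0.0353]
eef_rot: [[0.976, -0.219, -0.013], [-0.219, -0.976, -0.001], [-0.013, 0.004, -1.0]]
contact_force: [-14.6, 5.0, 11.9]
width: 0.0002
grasp_force: 7.8
```

```bash
python3 -c "
from h import *
st();sl()"
```

```text
t 6.82 p [500.7 130.3  35.3] yaw -12.64 F [-14.6   5.   11.9] M [ 0.745  2.961 -0.109] q7 -2.32 j7 0.101 w 0.2 g 7.8
s,l 459.0 238.8
```

>>> move_arm(jaw=[0, 0, 0, 0, 0, 0, 0, 0, 0, 0], xyz=[[0.3, 0, 0], [0.6, 0, 0], [0.9, 0, 0], [1.2, 0, 0], [1.5, 0, 0], [1.8, 0, 0], [2.1, 0, 0], [2.4, 0, 0], [2.4, 0, 0], [2.4, 0, 0]], twist=[0, 0, 0, 0, 0, 0, 0, 0, 0, 0])

```text
time_s: 7.65
tcp_pos: [0.5007, 0.1302, 0.0353]
eef_rot: [[0.976, -0.218, -0.017], [-0.218, -0.976, -0.002], [-0.017, 0.005, -1.0]]
contact_force: [-18.3, 5.1, 14.6]
width: 0.0003
grasp_force: 9.8
```

```bash
python3 -c "
from h import *
st();sl()"
```

```text
t 7.65 p [500.7 130.2  35.3] yaw -12.57 F [-18.3   5.1  14.6] M [ 0.942  3.681 -0.181] q7 -2.318 j7 0.115 w 0.3 g 9.8
s,l 459.0 238.7
```

The coupon is home: no motion while the force rose from 10 to 19 N. I'll back off, rise, and look at the knob.

>>> move_arm(jaw=[0, 0, 0, 0, 0, 0, 0, 0, 0, 0], xyz=[[-6, 0, 0], [-15, 0, 0], [-30, 0, 0], [-45, 0, -5], [-50, 0, -30], [-50, 0, -65], [-50, 0, -100], [-50, 0, -140], [-50, 0, -180], [-50, 0, -220]], twist=[0, 0, 0, 0, 0, 0, 0, 0, 0, 0])

```text
time_s: 8.48
tcp_pos: [0.4622, 0.1399, 0.2574]
eef_rot: [[0.975, -0.222, 0.002], [-0.222, -0.975, 0.001], [0.002, -0.001, -1.0]]
contact_force: [1.3, 1.1, -0.3]
width: 0.0003
grasp_force: 0.0
```

>>> move_arm(jaw=[0, 0, 0, 0, 0, 0, 0, 0, 0, 0], xyz=[[0, 0, -30], [15, 0, -60], [35, 0, -60], [60, 0, -60], [85, 0, -60], [105, 0, -60], [120, 0, -60], [120, 0, -60], [120, 0, -60], [120, 0, -60]], twist=[0, 0, 0, 0, 0, 0, 0, 0, 0, 0])

```text
time_s: 9.32
tcp_pos: [0.5781, 0.1139, 0.3149]
eef_rot: [[0.975, -0.221, -0.0], [-0.221, -0.975, 0.0], [-0.0, -0.0, -1.0]]
contact_force: [0.6, 0.2, 0.4]
width: 0.0006
grasp_force: 0.0
```

```bash
python3 -c "
from h import *
st();sl();C=cam('wrist');p,d=optics.capture('wrist');np.save('w2_d.npy',d);np.savez('w2.npz',K=C[0],R=C[1],t=C[2])
cv2.imwrite('pics/w2.png',p[:,:,::-1]);print(proj(C,[[.6385,.0925,.17]]))"
```

```text
t 9.32 p [578.1 113.9 314.9] yaw -12.78 F [0.6 0.2 0.4] M [ 0.052 -0.001 -0.005] q7 -2.148 j7 -0.001 w 0.6 g 0.0
s,l 538.1 240.1
[[326.65867322 122.18922872]]
```

View pics/w2.png

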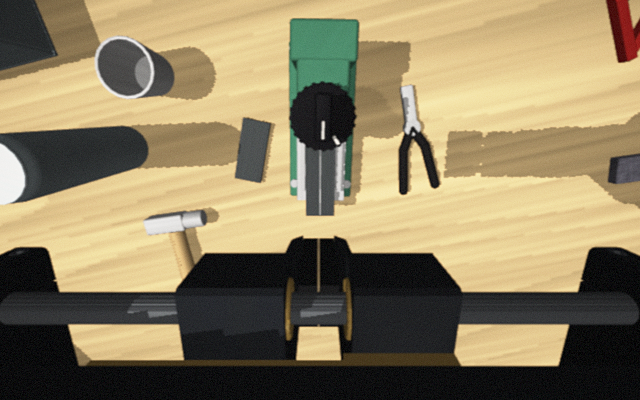

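The knob is at about (323,115). Its bar is nearly parallel to the channel, and the ring mark is at (338,141). I'll fit the bar from the depth image.

```bash
python3 - <<'E'
from h import *
z=np.load('w2.npz');C=(z['K'],z['R'],z['t']);d=np.load('w2_d.npy')
p=cv2.imread('pics/w2.png'); cv2.imwrite('pics/w2c.png',cv2.resize(p[75:220,280:365],None,fx=4.1,fy=4.1,interpolation=cv2.INTER_CUBIC))
def cloud(sl):
    v,u=np.mgrid[sl]; dd=d[sl]
    X=np.stack([(u-C[0][0,2])/C[0][0,0]*dd,(v-C[0][1,2])/C[0][1,1]*dd,dd],-1).reshape(-1,3); return (X-C[2])@C[1]
W=cloud(np.s_[70:170,280:370])
for lo,hi in((.16,.185),(.125,.142),(.112,.124)):
    m=(W[:,2]>lo)&(W[:,2]<hi);q=W[m]; r=cv2.minAreaRect(q[:,:2].astype(np.float32)); print(lo,m.sum(),np.median(q[:,2]).round(4),np.round(r[0],4),np.round(r[1],4),r[2])
    print(np.round(cv2.minEnclosingCircle(q[:,:2].astype(np.float32))[0],4), q[:,:2].mean(0))
    if lo==.16:
        dv=np.linalg.svd(q[:,:2]-q[:,:2].mean(0))[2][0] if 0 else np.linalg.eigh(np.cov(q[:,:2].T))[1][:,1]; print('bar',np.degrees(np.arctan2(dv[1],dv[0])))
print(at_z(C,338,141,.133))
W=cloud(np.s_[140:230,290:350]); m=(W[:,2]>.041)&(W[:,2]<.055); a=np.radians(-12.9); s=W[m][:,:2]@[np.cos(a),np.sin(a)]; print('near',s.min(),np.percentile(s,.5),np.median(W[m,2]))
E
```

```text
0.16 839 0.1686 [0.6431 0.0944] [0.0156 0.0428] 77.05522155761719
[0.6434 0.0951] [0.64377382 0.09454782]
bar 166.41695344026647
0.125 2746 0.1319 [0.6431 0.0948] [0.069  0.0693] 84.0630874633789
[0.6433 0.0945] [0.64430766 0.09456918]
0.112 849 0.1177 [0.6768 0.0861] [0.0559 0.0247] 77.1549072265625
[0.6768 0.0863] [0.68099769 0.08520892]
[0.6159943  0.08423372 0.133     ]
near 0.47141916261331007 0.47184129539212155 0.049210984009553906
```

View pics/w2c.png

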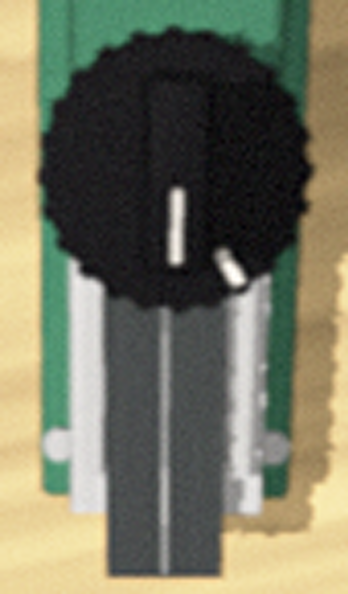

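The coupon is home: its near end is 134.3 mm from the axis, against 135 nominal. The bar's yaw is -13°/167°. I'll swing the gripper half a turn so joint 7 has room for the clockwise turn.

>>> move_arm(jaw=[50, 50, 50, 50, 50, 50, 50, 50, 50, 50], xyz=[[8, 0, 0], [20, 1, 0], [35, 2, 0], [50, 3, 0], [60, 4, 0], [68, 4, 0], [68, 4, 0], [68, 4, 0], [68, 4, 0], [68, 4, 0]], twist=[-0.12, -0.24, -0.36, -0.48, -0.6, -0.72, -0.84, -0.96, -1.08, -1.2])

```text
time_s: 10.2
tcp_pos: [0.6435, 0.0953, 0.3151]
eef_rot: [[0.554, 0.833, 0.0], [0.833, -0.554, -0.0], [-0.0, 0.0, -1.0]]
contact_force: [0.7, 0.1, 0.4]
width: 0.0502
grasp_force: 0.0
```

>>> move_arm(jaw=[50, 50, 50, 50, 50, 50, 50, 50, 50, 50], xyz=[[0, 0, 0], [0, 0, 0], [0, 0, 0], [0, 0, 0], [0, 0, 0], [0, 0, 0], [0, 0, 0], [0, 0, 0], [0, 0, 0], [0, 0, 0]], twist=[-0.12, -0.24, -0.36, -0.48, -0.6, -0.72, -0.84, -0.96, -1.08, -1.2])

```text
time_s: 11.03
tcp_pos: [0.6435, 0.0952, 0.3151]
eef_rot: [[-0.576, 0.818, 0.0], [0.818, 0.576, -0.001], [-0.001, -0.0, -1.0]]
contact_force: [-0.6, 0.2, -0.0]
width: 0.0502
grasp_force: 0.0
```

>>> move_arm(jaw=[50, 50, 50, 50, 50, 50, 50, 50, 50, 50], xyz=[[0, 0, 5], [0, 0, 15], [0, 0, 30], [0, 0, 45], [0, 0, 60], [0, 0, 75], [0, 0, 85], [0, 0, 90], [0, 0, 90], [0, 0, 90]], twist=[-0.12, -0.24, -0.36, -0.48, -0.6, -0.7, -0.742, -0.742, -0.742, -0.742])

```text
time_s: 11.87
tcp_pos: [0.6442, 0.0951, 0.2253]
eef_rot: [[-0.975, 0.222, 0.001], [0.222, 0.975, -0.0], [-0.001, -0.0, -1.0]]
contact_force: [0.3, 0.2, 0.3]
width: 0.05
grasp_force: 0.0
```

```bash
python3 -c "
from h import *
st();print(rel([.6432,.0946,.146],166.8))"
```

```text
t 11.87 p [644.2  95.1 225.3] yaw 167.2 F [0.3 0.2 0.3] M [ 0.031 -0.157  0.001] q7 0.535 j7 -0.009 w 50.0 g 0.0
(array([ 0.9, -0.7, 79.3]), np.float64(167.2), np.float64(0.007))
```

>>> move_arm(jaw=[50, 50, 50, 50, 50, 50, 50, 50, 50, 50], xyz=[[1, -0.7, 10], [1, -0.7, 25], [1, -0.7, 40], [1, -0.7, 55], [1, -0.7, 65], [1, -0.7, 73], [1, -0.7, 78], [1, -0.7, 78], [1, -0.7, 78], [1, -0.7, 78]], twist=[0, 0.007, 0.007, 0.007, 0.007, 0.007, 0.007, 0.007, 0.007, 0.007])

```text
time_s: 12.7
tcp_pos: [0.6436, 0.0946, 0.1474]
eef_rot: [[-0.974, 0.228, 0.001], [0.228, 0.974, 0.001], [-0.001, 0.001, -1.0]]
contact_force: [0.2, 0.2, 0.5]
width: 0.0503
grasp_force: 0.0
```

```bash
python3 -c "
from h import *
st();C=cam('wrist');p,d=optics.capture('wrist');cv2.imwrite('pics/w3.png',p[:,:,::-1])"
```

```text
t 12.7 p [643.6  94.6 147.4] yaw 166.83 F [0.2 0.2 0.5] M [ 0.063 -0.198  0.001] q7 0.46 j7 -0.001 w 50.3 g 0.0
```

View pics/w3.png

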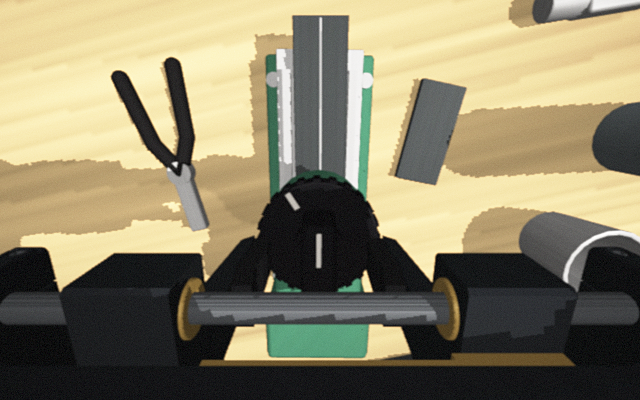

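The fingers stand on either side of the bar, with the bar's stripe at (319,250) and the ring mark at (293,202). Now I'll close on the bar.

>>> move_arm(jaw=[40, 30, 22, 15, 10, 10, 10, 10, 10, 10], xyz=[[0, 0, 0], [0, 0, 0], [0, 0, 0], [0, 0, 0], [0, 0, 0], [0, 0, 0], [0, 0, 0], [0, 0, 0], [0, 0, 0], [0, 0, 0]], twist=[0, 0, 0, 0, 0, 0, 0, 0, 0, 0])

```text
time_s: 13.58
tcp_pos: [0.6433, 0.0948, 0.1468]
eef_rot: [[-0.974, 0.228, 0.0], [0.228, 0.974, 0.001], [-0.0, 0.001, -1.0]]
contact_force: [1.1, 2.1, -0.2]
width: 0.0159
grasp_force: 30.0
```

```bash
python3 -c "
from h import *
st()"
```

```text
t 13.58 p [643.3  94.8 146.8] yaw 166.84 F [ 1.1  2.1 -0.2] M [ 0.353 -0.232 -0.171] q7 0.46 j7 0.185 w 15.9 g 30.0
```

>>> move_arm(jaw=[10, 10, 10, 10, 10, 10, 10, 10, 10, 10], xyz=[[0, 0, 0], [0, 0, 0], [0, 0, 0], [0, 0, 0], [0, 0, 0], [0, 0, 0], [0, 0, 0], [0, 0, 0], [0, 0, 0], [0, 0, 0]], twist=[0.02, 0.04, 0.06, 0.08, 0.1, 0.12, 0.14, 0.16, 0.18, 0.2])

```text
time_s: 14.42
tcp_pos: [0.6432, 0.0945, 0.1468]
eef_rot: [[-0.908, 0.418, 0.0], [0.418, 0.908, 0.0], [-0.0, 0.0, -1.0]]
contact_force: [0.8, 2.4, 0.5]
width: 0.0161
grasp_force: 30.0
```

```bash
python3 -c "
from h import *
st()"
```

```text
t 14.42 p [643.2  94.5 146.8] yaw 155.27 F [0.8 2.4 0.5] M [ 0.432 -0.336  0.254] q7 0.284 j7 -0.018 w 16.1 g 30.0
```

>>> move_arm(jaw=[10, 10, 10, 10, 10, 10, 10, 10, 10, 10], xyz=[[0, 0, 0], [0, 0, 0], [0, 0, 0], [0, 0, 0], [0, 0, 0], [0, 0, 0], [0, 0, 0], [0, 0, 0], [0, 0, 0], [0, 0, 0]], twist=[0.01, 0.02, 0.03, 0.04, 0.05, 0.06, 0.07, 0.08, 0.09, 0.1])

```text
time_s: 15.25
tcp_pos: [0.6431, 0.0943, 0.1468]
eef_rot: [[-0.862, 0.506, 0.0], [0.506, 0.862, 0.0], [-0.0, 0.0, -1.0]]
contact_force: [1.2, 2.1, 2.1]
width: 0.0159
grasp_force: 30.0
```

```bash
python3 -c "
from h import *
st()"
```

```text
t 15.25 p [643.1  94.3 146.8] yaw 149.59 F [1.2 2.1 2.1] M [ 0.549 -0.26   0.24 ] q7 0.199 j7 -0.125 w 15.9 g 30.0
```

>>> move_arm(jaw=[10, 10, 10, 10, 10, 10, 10, 10, 10, 10], xyz=[[0, 0, 0], [0, 0, 0], [0, 0, 0], [0, 0, 0], [0, 0, 0], [0, 0, 0], [0, 0, 0], [0, 0, 0], [0, 0, 0], [0, 0, 0]], twist=[0.01, 0.02, 0.03, 0.04, 0.05, 0.06, 0.07, 0.08, 0.09, 0.1])

```text
time_s: 16.08
tcp_pos: [0.6431, 0.0942, 0.1468]
eef_rot: [[-0.808, 0.59, -0.0], [0.59, 0.808, -0.0], [-0.0, -0.0, -1.0]]
contact_force: [-0.4, 2.6, 3.2]
width: 0.0157
grasp_force: 30.0
```

```bash
python3 -c "
from h import *
st()"
```

```text
t 16.08 p [643.1  94.2 146.8] yaw 143.86 F [-0.4  2.6  3.2] M [0.45  0.026 0.242] q7 0.113 j7 -0.127 w 15.7 g 30.0
```

>>> move_arm(jaw=[10, 10, 10, 10, 10, 10, 10, 10, 10, 10], xyz=[[0, 0, 0], [0, 0, 0], [0, 0, 0], [0, 0, 0], [0, 0, 0], [0, 0, 0], [0, 0, 0], [0, 0, 0], [0, 0, 0], [0, 0, 0]], twist=[0.01, 0.02, 0.03, 0.04, 0.05, 0.06, 0.07, 0.08, 0.09, 0.1])

```text
time_s: 16.92
tcp_pos: [0.643, 0.0942, 0.1468]
eef_rot: [[-0.745, 0.667, -0.0], [0.667, 0.745, -0.0], [-0.0, -0.0, -1.0]]
contact_force: [-1.7, 2.3, 4.9]
width: 0.0157
grasp_force: 30.0
```

```bash
python3 -c "
from h import *
st()"
```

```text
t 16.92 p [643.   94.2 146.8] yaw 138.13 F [-1.7  2.3  4.9] M [0.304 0.167 0.217] q7 0.027 j7 -0.129 w 15.7 g 30.0
```

>>> move_arm(jaw=[10, 10, 10, 10, 10, 10, 10, 10, 10, 10], xyz=[[0, 0, -0.2], [0, 0, -0.4], [0, 0, -0.6], [0, 0, -0.8], [0, 0, -1], [0, 0, -1], [0, 0, -1], [0, 0, -1], [0, 0, -1], [0, 0, -1]], twist=[0.01, 0.02, 0.03, 0.04, 0.05, 0.06, 0.07, 0.08, 0.09, 0.1])

```text
time_s: 17.75
tcp_pos: [0.6429, 0.094, 0.1469]
eef_rot: [[-0.674, 0.738, -0.001], [0.738, 0.674, -0.0], [0.0, -0.001, -1.0]]
contact_force: [2.8, 2.2, -9.5]
width: 0.0157
grasp_force: 30.0
```

```bash
python3 -c "
from h import *
st()"
```

```text
t 17.75 p [642.9  94.  146.9] yaw 132.4 F [ 2.8  2.2 -9.5] M [ 0.597 -0.637  0.218] q7 -0.057 j7 -0.125 w 15.7 g 30.0
```

>>> move_arm(jaw=[10, 10, 10, 10, 10, 10, 10, 10, 10, 10], xyz=[[0, 0, 0], [0, 0, 0], [0, 0, 0], [0, 0, 0], [0, 0, 0], [0, 0, 0], [0, 0, 0], [0, 0, 0], [0, 0, 0], [0, 0, 0]], twist=[0.01, 0.02, 0.03, 0.04, 0.05, 0.06, 0.07, 0.08, 0.09, 0.1])

```text
time_s: 18.58
tcp_pos: [0.6428, 0.094, 0.147]
eef_rot: [[-0.597, 0.802, -0.001], [0.802, 0.597, -0.001], [0.0, -0.001, -1.0]]
contact_force: [3.8, 3.3, -20.7]
width: 0.0158
grasp_force: 30.0
```

```bash
python3 -c "
from h import *
st()"
```

```text
t 18.58 p [642.8  94.  147. ] yaw 126.67 F [  3.8   3.3 -20.7] M [ 0.685 -0.987  0.232] q7 -0.141 j7 -0.124 w 15.8 g 30.0
```

>>> move_arm(jaw=[10, 10, 10, 10, 10, 10, 10, 10, 10, 10], xyz=[[0, 0, 0.5], [0, 0, 1], [0, 0, 1.5], [0, 0, 1.8], [0, 0, 1.8], [0, 0, 1.8], [0, 0, 1.6], [0, 0, 1.4], [0, 0, 1.2], [0, 0, 1.1]], twist=[0.01, 0.02, 0.03, 0.04, 0.05, 0.06, 0.07, 0.08, 0.09, 0.1])

```text
time_s: 19.42
tcp_pos: [0.6427, 0.0939, 0.1468]
eef_rot: [[-0.514, 0.858, -0.001], [0.858, 0.514, -0.001], [-0.0, -0.001, -1.0]]
contact_force: [-3.8, -1.2, -2.4]
width: 0.0156
grasp_force: 30.0
```

```bash
python3 -c "
from h import *
st()"
```

```text
t 19.42 p [642.7  93.9 146.8] yaw 120.94 F [-3.8 -1.2 -2.4] M [-0.269  0.801  0.205] q7 -0.226 j7 -0.137 w 15.6 g 30.0
```

>>> move_arm(jaw=[10, 10, 10, 10, 10, 10, 10, 10, 10, 10], xyz=[[0, 0, 0], [0, 0, 0], [0, 0, 0], [0, 0, 0], [0, 0, 0], [0, 0, 0], [0, 0, 0], [0, 0, 0], [0, 0, 0], [0, 0, 0]], twist=[0.01, 0.02, 0.03, 0.04, 0.05, 0.06, 0.07, 0.08, 0.09, 0.1])

```text
time_s: 20.25
tcp_pos: [0.6427, 0.0939, 0.1468]
eef_rot: [[-0.426, 0.905, -0.001], [0.905, 0.426, -0.001], [-0.001, -0.001, -1.0]]
contact_force: [-4.7, -1.8, -0.9]
width: 0.0155
grasp_force: 30.0
```

```bash
python3 -c "
from h import *
st()"
```

```text
t 20.25 p [642.7  93.9 146.8] yaw 115.21 F [-4.7 -1.8 -0.9] M [-0.459  1.06   0.261] q7 -0.309 j7 -0.139 w 15.5 g 30.0
```

>>> move_arm(jaw=[10, 10, 10, 10, 10, 10, 10, 10, 10, 10], xyz=[[0, 0, 0], [0, 0, 0], [0, 0, 0], [0, 0, 0], [0, 0, 0], [0, 0, 0], [0, 0, 0], [0, 0, 0], [0, 0, 0], [0, 0, 0]], twist=[0.01, 0.02, 0.03, 0.04, 0.05, 0.06, 0.07, 0.08, 0.09, 0.1])

```text
time_s: 21.08
tcp_pos: [0.6425, 0.0938, 0.1468]
eef_rot: [[-0.334, 0.943, -0.001], [0.943, 0.334, -0.001], [-0.001, -0.002, -1.0]]
contact_force: [-5.6, -2.4, -0.9]
width: 0.016
grasp_force: 30.0
```

```bash
python3 -c "
from h import *
st()"
```

```text
t 21.08 p [642.5  93.8 146.8] yaw 109.48 F [-5.6 -2.4 -0.9] M [-0.482  1.152  0.293] q7 -0.392 j7 -0.14 w 16.0 g 30.0
```

```bash
cat > av.py <<'E'
from h import *
L=[]
for i in range(12):
    optics.capture('wrist'); L.append(np.r_[manip.get_obs()['ft_torque'],manip.get_obs()['joint_torque'][6]])
print(np.mean(L,0).round(4),np.std(L,0).round(4),np.round([x[2] for x in L],3)); st()
E
python3 av.py
```

```text
[-0.4394  1.0959  0.1979 -0.2112] [0.0392 0.0242 0.0199 0.0203] [0.196 0.179 0.155 0.191 0.207 0.193 0.192 0.189 0.207 0.213 0.24  0.213]
t 21.68 p [642.5  93.8 146.8] yaw 109.5 F [-6.4 -1.9 -1. ] M [-0.478  1.068  0.213] q7 -0.391 j7 -0.201 w 16.0 g 30.0
```

>>> move_arm(jaw=[10, 10, 10, 10, 10, 10, 10, 10, 10, 10], xyz=[[0, 0, 0], [0, 0, 0], [0, 0, 0], [0, 0, 0], [0, 0, 0], [0, 0, 0], [0, 0, 0], [0, 0, 0], [0, 0, 0], [0, 0, 0]], twist=[0.01, 0.02, 0.03, 0.04, 0.05, 0.06, 0.07, 0.08, 0.09, 0.1])

```text
time_s: 22.52
tcp_pos: [0.6424, 0.0938, 0.1468]
eef_rot: [[-0.238, 0.971, -0.001], [0.971, 0.238, -0.001], [-0.001, -0.002, -1.0]]
contact_force: [-5.5, -1.4, -0.6]
width: 0.0157
grasp_force: 30.0
```

```bash
python3 av.py
```

```text
[-0.4596  1.174   0.2193 -0.2114] [0.031  0.0259 0.0295 0.0202] [0.244 0.235 0.227 0.197 0.256 0.162 0.175 0.228 0.209 0.229 0.205 0.263]
t 23.12 p [642.4  93.8 146.8] yaw 103.77 F [-6.1 -2.1 -0.4] M [-0.477  1.194  0.263] q7 -0.474 j7 -0.201 w 15.8 g 30.0
```

>>> move_arm(jaw=[10, 10, 10, 10, 10, 10, 10, 10, 10, 10], xyz=[[0, 0, 0], [0, 0, 0], [0, 0, 0], [0, 0, 0], [0, 0, 0], [0, 0, 0], [0, 0, 0], [0, 0, 0], [0, 0, 0], [0, 0, 0]], twist=[0, 0, 0, 0, 0, 0, 0.01, 0.02, 0.03, 0.04])

```text
time_s: 23.95
tcp_pos: [0.6424, 0.0938, 0.1468]
eef_rot: [[-0.199, 0.98, -0.001], [0.98, 0.199, -0.001], [-0.001, -0.002, -1.0]]
contact_force: [-6.2, -2.2, -0.9]
width: 0.0158
grasp_force: 30.0
```

```bash
python3 -c "
from h import *
st();optics.capture('wrist');st();optics.capture('wrist');st()"
```

```text
t 23.95 p [642.4  93.8 146.8] yaw 101.47 F [-6.2 -2.2 -0.9] M [-0.483  1.149  0.263] q7 -0.507 j7 -0.141 w 15.8 g 30.0
t 24.0 p [642.3  93.8 146.8] yaw 101.44 F [-5.7 -2.1 -0.1] M [-0.472  1.22   0.185] q7 -0.507 j7 -0.246 w 15.8 g 30.0
t 24.05 p [642.3  93.8 146.8] yaw 101.47 F [-6.  -2.9 -0.8] M [-0.475  1.125  0.186] q7 -0.507 j7 -0.264 w 15.6 g 30.0
```

>>> move_arm(jaw=[10, 10, 10, 10, 10, 10, 10, 10, 10, 10], xyz=[[0, 0, 0], [0, 0, 0], [0, 0, 0], [0, 0, 0], [0, 0, 0], [0, 0, 0], [0, 0, 0], [0, 0, 0], [0, 0, 0], [0, 0, 0]], twist=[0, 0, 0, 0, 0, 0.01, 0.02, 0.03, 0.04, 0.05])

```text
time_s: 24.88
tcp_pos: [0.6423, 0.0938, 0.1468]
eef_rot: [[-0.15, 0.989, -0.002], [0.989, 0.15, -0.001], [-0.001, -0.002, -1.0]]
contact_force: [-6.1, -2.7, -0.1]
width: 0.0157
grasp_force: 30.0
```

```bash
python3 -c "
from h import *
st()"
```

```text
t 24.88 p [642.3  93.8 146.8] yaw 98.6 F [-6.1 -2.7 -0.1] M [-0.513  1.225  0.234] q7 -0.548 j7 -0.142 w 15.7 g 30.0
```

>>> move_arm(jaw=[10, 10, 10, 10, 10, 10, 10, 10, 10, 10], xyz=[[0, 0, 0], [0, 0, 0], [0, 0, 0], [0, 0, 0], [0, 0, 0], [0, 0, 0], [0, 0, 0], [0, 0, 0], [0, 0, 0], [0, 0, 0]], twist=[0, 0, 0, 0, 0, 0.01, 0.02, 0.03, 0.04, 0.05])

```text
time_s: 25.72
tcp_pos: [0.6422, 0.0938, 0.1468]
eef_rot: [[-0.1, 0.995, -0.002], [0.995, 0.1, -0.001], [-0.001, -0.002, -1.0]]
contact_force: [-6.7, -1.6, 0.2]
width: 0.0158
grasp_force: 30.0
```

```bash
python3 -c "
from h import *
st()"
```

```text
t 25.72 p [642.2  93.8 146.8] yaw 95.74 F [-6.7 -1.6  0.2] M [-0.497  1.233  0.291] q7 -0.588 j7 -0.142 w 15.8 g 30.0
```

>>> move_arm(jaw=[10, 10, 10, 10, 10, 10, 10, 10, 10, 10], xyz=[[0, 0, 0], [0, 0, 0], [0, 0, 0], [0, 0, 0], [0, 0, 0], [0, 0, 0], [0, 0, 0], [0, 0, 0], [0, 0, 0], [0, 0, 0]], twist=[0, 0, 0, 0, 0, 0.01, 0.02, 0.03, 0.04, 0.05])

```text
time_s: 26.55
tcp_pos: [0.6422, 0.0938, 0.1468]
eef_rot: [[-0.05, 0.999, -0.002], [0.999, 0.05, -0.001], [-0.001, -0.002, -1.0]]
contact_force: [-6.7, -2.5, 0.2]
width: 0.0158
grasp_force: 30.0
```

```bash
python3 -c "
from h import *
st()"
```

```text
t 26.55 p [642.2  93.8 146.8] yaw 92.88 F [-6.7 -2.5  0.2] M [-0.495  1.23   0.215] q7 -0.629 j7 -0.143 w 15.8 g 30.0
```

>>> move_arm(jaw=[10, 10, 10, 10, 10, 10, 10, 10, 10, 10], xyz=[[0, 0, 0], [0, 0, 0], [0, 0, 0], [0, 0, 0], [0, 0, 0], [0, 0, 0], [0, 0, 0], [0, 0, 0], [0, 0, 0], [0, 0, 0]], twist=[0, 0, 0, 0, 0, 0.01, 0.02, 0.03, 0.04, 0.05])

```text
time_s: 27.38
tcp_pos: [0.6421, 0.0938, 0.1468]
eef_rot: [[-0.0, 1.0, -0.002], [1.0, 0.0, -0.002], [-0.002, -0.002, -1.0]]
contact_force: [-6.4, -2.2, 1.0]
width: 0.0155
grasp_force: 30.0
```

```bash
python3 -c "
from h import *
st()"
```

```text
t 27.38 p [642.1  93.8 146.8] yaw 90.02 F [-6.4 -2.2  1. ] M [-0.472  1.325  0.22 ] q7 -0.669 j7 -0.143 w 15.5 g 30.0
```

>>> move_arm(jaw=[10, 10, 10, 10, 10, 10, 10, 10, 10, 10], xyz=[[0, 0, 0], [0, 0, 0], [0, 0, 0], [0, 0, 0], [0, 0, 0], [0, 0, 0], [0, 0, 0], [0, 0, 0], [0, 0, 0], [0, 0, 0]], twist=[0, 0, 0, 0, 0, 0.01, 0.02, 0.03, 0.04, 0.05])

```text
time_s: 28.22
tcp_pos: [0.642, 0.0938, 0.1468]
eef_rot: [[0.05, 0.999, -0.002], [0.999, -0.05, -0.002], [-0.002, -0.002, -1.0]]
contact_force: [-6.8, -2.3, 0.3]
width: 0.0158
grasp_force: 30.0
```

```bash
python3 -c "
from h import *
st();p,d=optics.capture('wrist');cv2.imwrite('pics/w4.png',p[100:340,140:500,::-1])"
```

```text
t 28.22 p [642.   93.8 146.8] yaw 87.16 F [-6.8 -2.3  0.3] M [-0.524  1.356  0.222] q7 -0.71 j7 -0.159 w 15.8 g 30.0
```

View pics/w4.png

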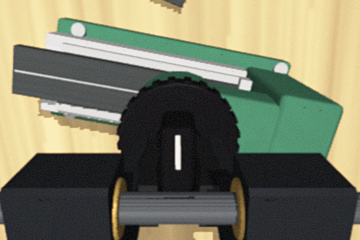

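The stripe is upright at (178,152) in the crop, so the bar has turned with the gripper. Joint 7's torque has just begun to rise, so I'll confirm with another small step.

>>> move_arm(jaw=[10, 10, 10, 10, 10, 10, 10, 10, 10, 10], xyz=[[0, 0, 0], [0, 0, 0], [0, 0, 0], [0, 0, 0], [0, 0, 0], [0, 0, 0], [0, 0, 0], [0, 0, 0], [0, 0, 0], [0, 0, 0]], twist=[0, 0, 0, 0, 0, 0.01, 0.02, 0.03, 0.04, 0.05])

```text
time_s: 29.1
tcp_pos: [0.642, 0.0938, 0.1468]
eef_rot: [[0.099, 0.995, -0.002], [0.995, -0.099, -0.002], [-0.002, -0.002, -1.0]]
contact_force: [-5.9, -2.1, -0.3]
width: 0.0158
grasp_force: 30.0
```

```bash
python3 -c "
from h import *
st()"
```

```text
t 29.1 p [642.   93.8 146.8] yaw 84.3 F [-5.9 -2.1 -0.3] M [-0.468  1.345  0.261] q7 -0.75 j7 -0.175 w 15.8 g 30.0
```

>>> move_arm(jaw=[10, 10, 10, 10, 10, 10, 10, 10, 10, 10], xyz=[[0, 0, 0], [0, 0, 0], [0, 0, 0], [0, 0, 0], [0, 0, 0], [0, 0, 0], [0, 0, 0], [0, 0, 0], [0, 0, 0], [0, 0, 0]], twist=[0, 0, 0, 0, 0, 0.01, 0.02, 0.03, 0.04, 0.05])

```text
time_s: 29.93
tcp_pos: [0.6419, 0.0938, 0.1468]
eef_rot: [[0.149, 0.989, -0.002], [0.989, -0.149, -0.002], [-0.002, -0.002, -1.0]]
contact_force: [-7.3, -3.1, 1.0]
width: 0.0157
grasp_force: 30.0
```

```bash
python3 -c "
from h import *
st()"
```

```text
t 29.93 p [641.9  93.8 146.8] yaw 81.44 F [-7.3 -3.1  1. ] M [-0.532  1.381  0.281] q7 -0.79 j7 -0.191 w 15.7 g 30.0
```

Touch was at yaw ≈ 90.0° from the clean joint-7 slope, so the target is 70°. That leaves 0.2 rad.

>>> move_arm(jaw=[10, 10, 10, 10, 10, 10, 10, 10, 10, 10], xyz=[[0, 0, 0], [0, 0, 0], [0, 0, 0], [0, 0, 0], [0, 0, 0], [0, 0, 0], [0, 0, 0], [0, 0, 0], [0, 0, 0], [0, 0, 0]], twist=[0.02, 0.04, 0.06, 0.08, 0.1, 0.12, 0.14, 0.16, 0.18, 0.2])

```text
time_s: 30.77
tcp_pos: [0.6417, 0.0938, 0.1468]
eef_rot: [[0.342, 0.94, -0.003], [0.94, -0.342, -0.002], [-0.003, -0.002, -1.0]]
contact_force: [-6.9, -3.1, 0.6]
width: 0.0157
grasp_force: 30.0
```

```bash
python3 -c "
from h import *
st()"
```

```text
t 30.77 p [641.7  93.8 146.8] yaw 69.97 F [-6.9 -3.1  0.6] M [-0.471  1.511  0.418] q7 -0.949 j7 -0.16 w 15.7 g 30.0
```

>>> move_arm(jaw=[20, 30, 40, 45, 45, 45, 45, 45, 45, 45], xyz=[[0, 0, 0], [0, 0, 0], [0, 0, 0], [0, 0, 0], [0, 0, 0], [0, 0, 0], [0, 0, -5], [0, 0, -15], [0, 0, -30], [0, 0, -50]], twist=[0, 0, 0, 0, 0, 0, 0, 0, 0, 0])

```text
time_s: 31.6
tcp_pos: [0.6426, 0.0941, 0.1969]
eef_rot: [[0.342, 0.94, -0.002], [0.94, -0.342, -0.0], [-0.001, -0.001, -1.0]]
contact_force: [0.7, -1.0, 0.0]
width: 0.0445
grasp_force: 0.0
```

>>> move_arm(jaw=[45, 45, 45, 45, 45, 45, 45, 45, 45, 45], xyz=[[0, 0, -20], [0, 0, -40], [0, 0, -60], [0, 0, -80], [0, 0, -100], [0, 0, -115], [0, 0, -120], [0, 0, -120], [0, 0, -120], [0, 0, -120]], twist=[0, 0, 0, 0, 0, 0, 0, 0, 0, 0])

```text
time_s: 32.43
tcp_pos: [0.6425, 0.094, 0.3155]
eef_rot: [[0.342, 0.94, -0.002], [0.94, -0.342, -0.001], [-0.001, -0.002, -1.0]]
contact_force: [0.1, -0.3, 0.1]
width: 0.0451
grasp_force: 0.0
```

```bash
python3 - <<'E'
from h import *
st();C=cam('wrist');p,d=optics.capture('wrist')
c=proj(C,[[.6432,.0946,.15]])[0].astype(int);print(c)
x0=max(0,c[0]-130);y0=max(0,c[1]-100)
cv2.imwrite('pics/w5.png',cv2.resize(p[y0:y0+200,x0:x0+260,::-1],None,fx=3,fy=3,interpolation=cv2.INTER_CUBIC)); print(x0,y0)
v,u=np.mgrid[0:240,0:640]; dd=d[:240]
X=np.stack([(u-C[0][0,2])/C[0][0,0]*dd,(v-C[0][1,2])/C[0][1,1]*dd,dd],-1).reshape(-1,3); W=(X-C[2])@C[1]
m=(W[:,2]>.16)&(W[:,2]<.185)&(np.hypot(W[:,0]-.643,W[:,1]-.0946)<.03)
q=W[m][:,:2]; r=np.linalg.eigh(np.cov(q.T))[1][:,1]; print('bar',np.degrees(np.arctan2(r[1],r[0])),m.sum(),q.mean(0))
print('old mark px',proj(C,[[.6160,.0842,.133]]))
E
```

```text
t 32.43 p [642.5  94.  315.5] yaw 70.01 F [ 0.1 -0.3  0.1] M [-0.065 -0.076 -0.   ] q7 -0.847 j7 -0.0 w 45.1 g 0.0
[317 183]
187 83
bar 69.90054113098974 691 [0.64384562 0.09626192]
old mark px [[297.66117219 196.68763403]]
```

View pics/w5.png

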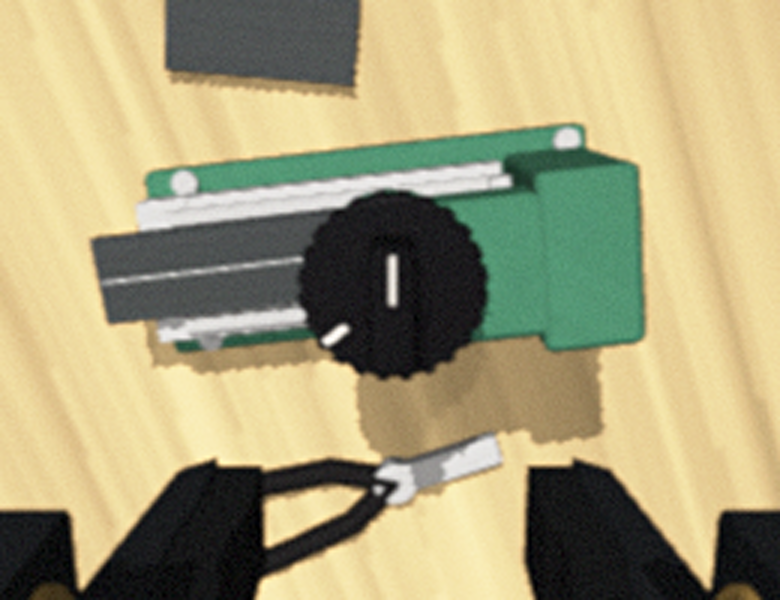

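The bar is at 69.9° and the ring mark at crop (337,334) works out to a world angle of 201°, the same as before. The coupon and bystanders are in place, and the gripper is well clear, so I'll hand in.

```bash
python3 -c "
from cell import manip
print(manip.close_job())"
```

```text
the job is handed in; nothing more can be done
None
```

The coupon is home against the back stop and clamped about 20° past the estimated touch point, the outer knob's mark has not moved, nothing else on the bench was touched, and the arm was clear when I handed in at about 32 s.

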